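# Seat the fitting coupler, then hold the sprung pointer at its length mark

## Task

Two steel couplers that look alike but for their bores stand on the bench: put the one that fits over the set-out jig's upright locating post, right down on the jig's base plate, and let go of it; the other one stays on the bench, clear of the jig. Then take the black pull knob of the sprung telescoping pointer and draw the rod out towards the post until the pointer's tip is level with the red index's line, and finish while still holding it there in the fingers against its spring. Leave the soapstone holder, centre punch, ground block and loose nut undisturbed.

Things in the scene. Friction and masses are not known exactly. Their poses are not given: they have to be found in the camera images.
- jig: Fixed grey jig, base plate 280 x 70 x 10 mm. Origin: centre of its underside, on the bench; x runs along it from the dark pointer tube (back end) to the upright steel locating post (front end, at x = +115 mm), z up. The tube, 26 mm wide over its brass mouth ring, lies along x, axis 50 mm above the bench, mouth at x = -54 mm; tube and saddles reach up to 66 mm.
- post_foot (a point): Foot of the jig's locating post on its axis, level with the top of the base plate (10 mm above the bench). The post is 20 mm thick, 55 mm tall above this point, its top 4 mm tapered to 14 mm. Axes as the jig's.
- pointer (a joint): Slide of the telescoping pointer rod (10 mm thick, axis 50 mm above the bench) along the jig's +x, in m: 0 = pulled fully home by its inner spring, 0.065 = end stop. Drawing it out takes about 4.5 N at 0, rising by 1.5 N per cm to about 14 N; let go, it springs back.
- pointer_tip (a point): Tip of the pointer rod, on the rod's axis, 50 mm above the bench; moves with the rod. It is 35 mm ahead (jig +x) of the pull knob's centre, and when home stands 15 mm ahead of the jig's origin.
- pull_knob (a point): Centre of the black knob on the pointer rod, a rounded block 18 mm (along the rod) x 26 mm (across) x 38 mm tall, bottom 58 mm, top 96 mm above the bench. This point: centre of the block, 77.5 mm above the bench; axes as the jig's. When home there are 25 mm clear between it and the tube's mouth ring. Grip it from above, on either pair of faces.
- red_index: Red index clamped on the jig, beside the pointer's path (jig +y side): the length to draw the pointer to, fixed in a run, 30 to 55 mm ahead of the home tip. Origin: centre of its underside, 14 mm above the bench, 25 mm from the rod's axis; axes as the jig's. Its 3 mm blade, centred on the origin's x, reaches 54 mm above the bench. Tip level = same position along the jig's x.
- wide_coupler: Steel coupler, a plain ring 36 mm outside, 40 mm tall, bore 24 mm: it fits over the post with 2 mm to spare all round. Stands loose on the bench; origin at the centre of its underside, z along its bore. 0.1 to 0.21 kg.
- narrow_coupler: Steel coupler, 36 mm outside, 40 mm tall, bore 15 mm: too small for the post. Stands loose on the bench; origin at the centre of its underside, z along its bore. 0.2 kg.
- soapstone: Bystander: marking chalk in a flat holder, 115 x 16 x 8 mm, lying on the bench. Origin: centre of its underside, x along its length.
- centre_punch: Bystander: steel centre punch, 115 mm long, 13 mm thick, lying on the bench. Origin: centre of its underside, y along its length.
- feeler_block: Bystander: ground steel block with two holes, 35 x 70 x 25 mm, on the bench. Origin: centre of its underside.
- nut: Bystander: large hexagon nut, 36 x 41 x 19 mm, lying flat on the bench. Origin: centre of its underside.
Not all that is in view belongs to the job. What is shaped like the wide_coupler but orange or yellow is not meant.

How it is judged:
On the way, in this order (a step that is already met when the one before it is completed fails the run):
1. the fitting coupler is down over the post and let go (horizontal distance between wide_coupler and post_foot below 0.006 m and z of wide_coupler in the frame of post_foot below 0.004 m and angle between wide_coupler's own z axis and vertical below 0.12 rad and contact force between the fingers and wide_coupler below 0.3 N), for 0.2 s.
2. the fingers hold the pointer's tip level with the red index (horizontal distance between wide_coupler and post_foot below 0.006 m and z of wide_coupler in the frame of post_foot below 0.004 m and angle between wide_coupler's own z axis and vertical below 0.12 rad and x of pointer_tip in the frame of red_index between -0.004 and 0.004 m and contact force between the fingers and pointer above 4 N), for 0.3 s.
At the end, for the whole second after the job is handed in: Wide coupler let go on the base plate round the post (6 mm off axis, 4 mm up, 0.12 rad tilt at most); pointer tip within 4 mm of the red index along the jig, at rest, fingers bearing on the knob with over 4 N; narrow coupler on the bench (origin under 30 mm), not touching the jig (all of step 2 and contact force between the fingers and wide_coupler below 0.3 N and velocity of joint pointer between -0.01 and 0.01 m/s and height (world z) of narrow_coupler below 0.03 m and contact force between narrow_coupler and jig below 0.1 N); the arm keeps its last pose, push and grip.
It fails at once if the soapstone holder is shifted by more than 25 mm (distance of soapstone from where it was at the start of the episode above 0.025 m).
It fails at once if the centre punch is shifted by more than 25 mm (distance of centre_punch from where it was at the start of the episode above 0.025 m).
It fails at once if the ground block is shifted by more than 25 mm (distance of feeler_block from where it was at the start of the episode above 0.025 m).
It fails at once if the loose nut is shifted by more than 25 mm (distance of nut from where it was at the start of the episode above 0.025 m).
It also fails if it takes over 45 s, if anything falls off the work surface, if the arm or the gripper's body presses on something with over 40 N, if the wrist force passes 120 N, or if a joint passes its speed limit or range.

## Robot

A 6-joint arm with a two-finger parallel gripper is mounted at the origin on a cart in front of the work surface, level with it; the furniture and walls round the work are solid. World frame = base frame: x ahead of the robot, y to its left, z up, the work surface at z = 0. Lengths are in m, angles in rad, forces in N, time in s.
With the tool pointing down it reaches from about 0.25 to 0.725 m from the base axis. Payload 4 kg.
Tool frame: the origin (TCP) lies midway between the tips of the shut fingers; the grasp point (between the pads) lies 19 mm behind it; z points along the fingers, y is the line along which they close (so a half turn about z gives the same grasp; the last joint's range is limited). The gripper opens to 85 mm and grips with 20 to 120 N. Pads are 22 mm wide; open, the fingers measure 114 mm over their backs; the gripper's body (76 mm by 85 mm) begins 54 mm behind the grasp point. The pads swing forward as they close: fully open they stand 13 mm farther back than shut.
Start: joints at [-1.319, 0.241, 0.005, 1.335, 0, 1.571], TCP at [0.125, -0.484, 0.231] pointing down, gripper open.
Joint ranges: [-2.72, 2.72], [-1.05, 1.87], [-1.09, 1.28], [-1.99, 2.15], [-1.42, 1.44], [-3.14, 3.14]. Speed limits (rad/s): [2.79, 2.79, 3.14, 3.14, 3.14, 3.14].

## Interface

Orientations are given as a unit quaternion [x, y, z, w].
In Python, from workcell import bot, camera, job_done gives the robot as it stands.
- The arm moves only by the tool carry_out, never from a script. Its argument "plan" is a list of rows, each an object of numbers: "dx", "dy", "dz": the shift along the tool's x, y, z in mm; "twist": the turn about the tool's z in degrees; "fingers": the closure, from -1 (fully open) to 1 (shut). In form: [{"dx": .., "dy": .., "dz": .., "twist": .., "fingers": ..}, ...]. A call has exactly 5 rows; each row is the pose to reach, as a shift and turn from the pose commanded when the call began, along the tool's axes at that moment; what a row does not reach only later rows make up. A row lasts 1/12 s, in which the tool goes at most 41.7 mm and 7.16 degrees, less where a joint would pass 70% of its speed; a pose out of reach is approached as far as the arm can. A call with a gripper value outside its range is refused whole. The fingers move at their own pace and stop on an object; the grip force is fixed at half the most. Time passes only in rows, so rows that repeat a pose let the fingers close, or fill a call up. It gives the time, the measured TCP pose, the force, the opening and the grip force at its end, in the units of the state.
- bot.get_obs(): the state, without advancing time (a new reading comes with each control period).
- camera(name): name is "side" or "top"; returns a dict with "image" (420x560x3 uint8, red, green, blue), "intrinsics" (3x3 intrinsics, pixels), "eye" and "attitude" of the camera in the world. Camera axes: x right, y down, z forward; pixel columns grow to the right and rows downward; lengths in m; the calibration is good to about 2 mm. A picture is of the moment at which its call begins. There is no depth.
- job_done(): hands the job in; it is judged then, once.
The state is a dict: "clock": time; "joint_pos": joint angles; "joint_vel": joint speeds; "tau": joint torques, N m; "eef_pos": TCP position; "tool_rot": TCP orientation; "ft_force": force on the tool from outside, world axes, zero at the start; "ft_torque": the same for the moment, N m; "grip_width": finger opening in m; "grasp_force": force on a finger pad.
Only numpy, scipy, OpenCV 4.12 (cv2) and the standard library are available. Lean on these libraries where they do the work, as an engineer would, in place of code of your own. Each camera call takes 0.05 s, during which the arm holds its last target. There are 200 camera calls.

## Working session

There is one attempt and no reset: what is moved stays moved. The work goes in short steps, Python scripts to look and compute and a tool call to move; the robot and the scene stay as the last step left them, time stands still between calls to the robot, and variables do not carry over. Pictures are saved under pics/ and viewed, at most 11 in all, crops included, and the job is handed in when it is done.

Besides the shell and the picture viewer there is one more tool, called after "Emit:" by a JSON object that holds its "op" and its "data". carry_out: Moves the arm, as the interface text tells. Its arguments: {"type":"object","properties":{"plan":{"type":"array","items":{"type":"object","properties":{"dx":{"type":"number"},"dy":{"type":"number"},"dz":{"type":"number"},"twist":{"type":"number"},"fingers":{"type":"number"}}}}},"required":["plan"]}

```bash
mkdir -p pics
python3 - <<'E'
from workcell import bot,camera
import cv2
for n in("top","side"):
    c=camera(n);cv2.imwrite(f"pics/{n}0.png",c["image"][:,:,::-1]);print(n,c["intrinsics"],c["eye"],c["attitude"])
o=bot.get_obs();print(o["clock"],o["eef_pos"],o["tool_rot"],o["grip_width"])
E
```

```text
top [[456.70914795   0.         273.0929902 ]
 [  0.         456.70914795 203.19791467]
 [  0.           0.           1.        ]] [0.29112709 0.05119395 1.3599481 ] [-0.6929385   0.71400282 -0.07126826  0.07040629]
side [[382.25884535   0.         277.85614821]
 [  0.         382.25884535 207.69415232]
 [  0.           0.           1.        ]] [ 0.21059058 -1.04238464  0.58692092] [ 0.82765552 -0.11875034  0.08906525 -0.54125048]
0.1 [ 0.12442387 -0.48365992  0.23049657] [ 9.92086696e-01  1.25550970e-01 -1.10746092e-04 -9.63838901e-04] 0.08509215461442464
```

View pics/top0.png

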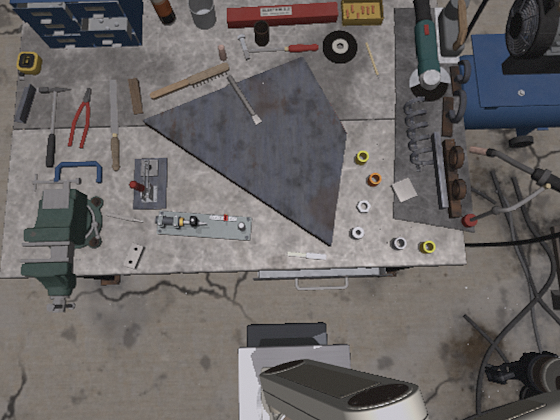

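View pics/side0.png

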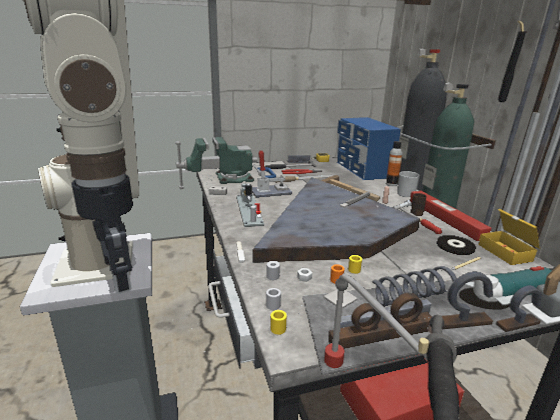

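The top view shows the jig at about (157–251, 209–239), with the post at its right end. There are two grey rings, at (358,233) and (400,243), and the hexagon at (363,206) is the nut. The yellow and orange rings at (362,157), (375,179) and (428,247) are decoys. I'll enlarge the rings and the jig.

```bash
cat > h.py <<'E'
import numpy as np,cv2
from scipy.spatial.transform import Rotation as R
from workcell import bot,camera
def ray(c,u,v,z):
    K=c["intrinsics"];d=R.from_quat(c["attitude"]).as_matrix()@np.linalg.inv(K)@[u,v,1]
    e=np.array(c["eye"]);return e+d*(z-e[2])/d[2]
def proj(c,p):
    q=c["intrinsics"]@(R.from_quat(c["attitude"]).as_matrix().T@(np.array(p)-c["eye"]));return q[:2]/q[2]
E
python3 - <<'E'
import cv2,numpy as np
t=cv2.imread("pics/top0.png");s=cv2.imread("pics/side0.png")
z=lambda im,x,y,w,h,k:cv2.resize(im[y:y+h,x:x+w],None,fx=k,fy=k,interpolation=cv2.INTER_CUBIC)
a=z(t,150,200,110,45,7)  # 770x315
b=z(t,345,220,70,35,5)  # 350x175
c=z(s,255,255,35,60,4) #140x240
o=np.zeros((600,800,3),np.uint8);o[:315,:770]=a;o[320:495,:350]=b;o[320:560,360:500]=c
d=z(s,230,190,45,45,6);o[320:590,510:780]=d
cv2.imwrite("pics/crop1.png",o)
E
```

```text
(no output)
```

View pics/crop1.png

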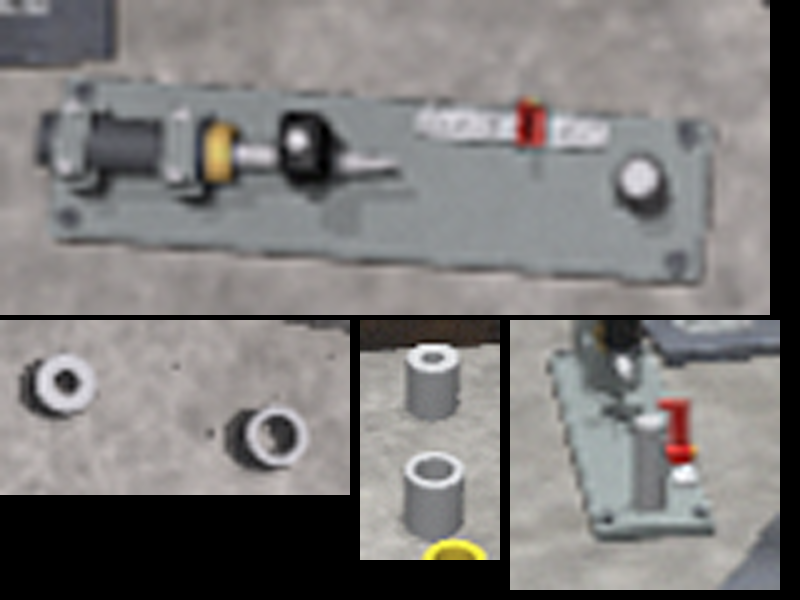

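The crop shows the two candidate rings. The one at top (358,233) has a small bore, so it is the narrow coupler. The one at top (400,243), lower in the side view, has a thin wall and a large bore, so it is the wide coupler and the one I want. The post top is at crop (637,177), the red index at (530,123) and the knob at (303,148).

Run:
```python
from h import *
from scipy.optimize import least_squares
t=camera("top");s=camera("side")
f=lambda x,y,x0,y0,k:np.array([x0+(x+.5)/k-.5,y0+(y+.5)/k-.5])
T=lambda x,y:f(x,y,150,200,7)
S=lambda x,y:f(x-510,y-320,230,190,6)
P=[(-140,35,10),(140,35,10),(140,-35,10),(-140,-35,10),(115,0,65),(-20,0,96)]
tp=[T(67,80),T(714,122),T(697,285),T(52,240),T(638,177),T(303,139)]
def res(q):
    x,y,a=q;M=np.array([[np.cos(a),-np.sin(a)],[np.sin(a),np.cos(a)]])
    return np.concatenate([proj(t,[*(M@[p[0]/1e3,p[1]/1e3]+[x,y]),p[2]/1e3])-u for p,u in zip(P,tp)])
r=least_squares(res,[.25,.2,-1.6],loss="soft_l1");print(r.x,np.degrees(r.x[2]));print(res(r.x).reshape(-1,2).round(2))
x,y,a=r.x;M=np.array([[np.cos(a),-np.sin(a)],[np.sin(a),np.cos(a)]])
J=lambda px,py:M@[px,py]+[x,y]
print("postfoot",J(.115,0),"knob",J(-.02,0))
pt=ray(t,*tp[4],.065);print("post direct",pt)
print("side: post top obs",S(650,422),"pred",proj(s,[*J(.115,0),.065]))
# red
hsv=cv2.cvtColor(t["image"],cv2.COLOR_RGB2HSV);m=((hsv[...,0]<8)|(hsv[...,0]>172))&(hsv[...,1]>150)&(hsv[...,2]>90)
v,u=np.nonzero(m[205:235,210:245]);print(len(u),u.min()+210,u.max()+210,v.min()+205,v.max()+205)
for z in(.03,.054):
    w=ray(t,u.mean()+210,v.mean()+205,z)[:2];print("red jig",z,M.T@(w-[x,y]))
# couplers
for nm,c,zz in(("wide",f(276,437-320,345,220,5),.04),("narrow",f(65,383-320,345,220,5),.04)):
    w=ray(t,*c,zz);print(nm,c,w,np.hypot(*w[:2]),"side pred top",proj(s,w))
print("side obs wide",f(434-360,469-320,255,255,4),"narrow",f(432-360,359-320,255,255,4))
```

```text
[ 0.50467226  0.25337055 -1.66875307] -95.61250781353779
[[-0.2  -0.36]
 [ 0.18 -0.13]
 [ 0.78 -0.22]
 [-0.83 -0.15]
 [ 0.48  0.18]
 [-0.42  0.69]]
postfoot [0.49342524 0.13892186] knob [0.50662826 0.27327468]
post direct [0.49398176 0.14029428 0.065     ]
side: post top obs [252.91666667 206.58333333] pred [253.05779757 206.09015374]
13 224 226 215 220
red jig 0.03 [0.06223222 0.02516813]
red jig 0.054 [0.06511702 0.02123564]
wide [399.8 243. ] [ 0.43094346 -0.31780232  0.04      ] 0.5354536191324165 side pred top [272.83947661 291.43628333]
narrow [357.6 232.2] [ 0.46607686 -0.19776364  0.04      ] 0.5062984210977545 side pred top [272.81018757 263.53667751]
side obs wide [273.125 291.875] narrow [272.625 264.375]
```

Emit:
{"op": "carry_out", "data": {"plan": [{"dx":41,"dy":-10,"dz":10,"twist":-7,"fingers":-1},{"dx":80,"dy":-20,"dz":20,"twist":-14,"fingers":-1},{"dx":120,"dy":-30,"dz":30,"twist":-21,"fingers":-1},{"dx":160,"dy":-40,"dz":40,"twist":-28,"fingers":-1},{"dx":198,"dy":-49,"dz":50,"twist":-35,"fingers":-1}]}}

```text
clock: 0.62
eef_pos: [0.3038, -0.3871, 0.1813]
tool_rot: [0.907, 0.42, -0.0, 0.0]
ft_force: [-0.3, -0.8, 0.4]
grip_width: 0.0853
grasp_force: 0.0
```

```bash
cat >> h.py <<'E'
def rel(x,y,z,yaw=-5.6):
    o=bot.get_obs();M=R.from_quat(o["tool_rot"]).as_matrix()
    d=M.T@(np.array([x,y,z])-o["eef_pos"])*1e3
    a=np.degrees(np.arctan2(M[1,1],M[0,1]));tw=-((yaw-a+90)%180-90)
    print("t",round(o["clock"],2),"pos",np.round(o["eef_pos"],4),"yaw",round(a,2),"tilt",M[:,2].round(3),"w",round(o["grip_width"],4),"gf",round(o["grasp_force"],1),"F",np.round(o["ft_force"],1),"j",np.round(o["joint_pos"],2))
    print("dx,dy,dz",d.round(1),"twist",round(tw,2))
E
python3 -c "
from h import *
rel(.431,-.318,.1)"
```

```text
t 0.62 pos [ 0.3038 -0.3871  0.1813] yaw -40.27 tilt [ 0. -0. -1.] w 0.0853 gf 0.0 F [-0.3 -0.8  0.4] j [-0.91  0.25 -0.11  1.21 -0.    1.37]
dx,dy,dz [134.9  52.3  81.3] twist -34.67
```

Emit:
{"op": "carry_out", "data": {"plan": [{"dx":35,"dy":13,"dz":16,"twist":-7,"fingers":-1},{"dx":70,"dy":26,"dz":32,"twist":-14,"fingers":-1},{"dx":105,"dy":40,"dz":48,"twist":-21,"fingers":-1},{"dx":135,"dy":52,"dz":65,"twist":-28,"fingers":-1},{"dx":135,"dy":52,"dz":81,"twist":-35,"fingers":-1}]}}

```text
clock: 1.03
eef_pos: [0.4352, -0.3167, 0.0998]
tool_rot: [0.736, 0.677, 0.001, 0.001]
ft_force: [-0.0, -0.3, 0.3]
grip_width: 0.0852
grasp_force: 0.0
```

```bash
python3 -c "
from h import *
rel(.431,-.318,.006)
for n in ('top','side'): cv2.imwrite(f'pics/{n}1.png',camera(n)['image'][:,:,::-1])
a=cv2.imread('pics/top1.png')[190:290,340:440];b=cv2.imread('pics/side1.png')[230:330,230:330]
cv2.imwrite('pics/c2.png',cv2.resize(np.hstack([a,b]),None,fx=4,fy=4,interpolation=2))"
```

```text
t 1.03 pos [ 0.4352 -0.3167  0.0998] yaw -4.84 tilt [ 0.003  0.    -1.   ] w 0.0852 gf 0.0 F [-0.  -0.3  0.3] j [-0.63  0.41 -0.12  1.04  0.    1.02]
dx,dy,dz [-1.7 -4.4 93.8] twist 0.76
```

View pics/c2.png

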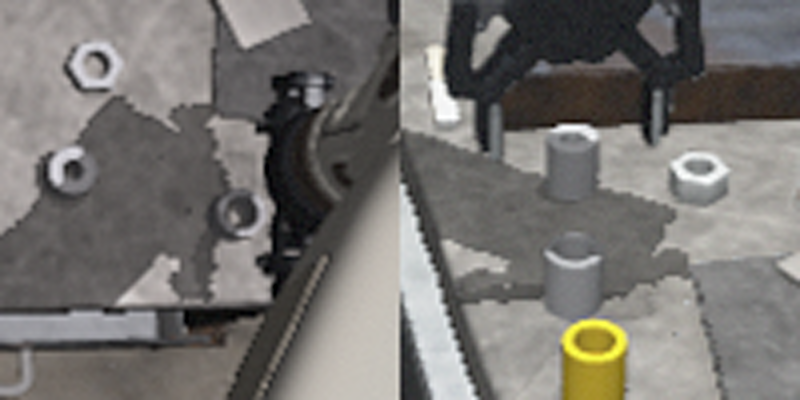

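The gripper is centred over the wide coupler, with the fingers straddling it along world x in the side view. The nut and the narrow coupler are clear.

Emit:
{"op": "carry_out", "data": {"plan": [{"dx":-1,"dy":-2,"dz":15,"twist":0,"fingers":-1},{"dx":-1,"dy":-2,"dz":30,"twist":0,"fingers":-1},{"dx":-1,"dy":-2,"dz":40,"twist":0,"fingers":-1},{"dx":-1,"dy":-2,"dz":40,"twist":0,"fingers":-1},{"dx":-1,"dy":-2,"dz":40,"twist":0,"fingers":-1}]}}

```text
clock: 1.55
eef_pos: [0.4272, -0.3206, 0.0609]
tool_rot: [0.742, 0.671, -0.0, -0.0]
ft_force: [-0.2, -0.7, -0.2]
grip_width: 0.0853
grasp_force: 0.0
```

```bash
python3 -c "
from h import *
rel(.431,-.318,.006)"
```

```text
t 1.55 pos [ 0.4272 -0.3206  0.0609] yaw -5.72 tilt [-0.001  0.    -1.   ] w 0.0853 gf 0.0 F [-0.2 -0.7 -0.2] j [-0.64  0.44 -0.18  0.95 -0.    1.03]
dx,dy,dz [ 3.   3.6 54.9] twist -0.12
```

Emit:
{"op": "carry_out", "data": {"plan": [{"dx":3,"dy":3,"dz":15,"twist":0,"fingers":-1},{"dx":3,"dy":3,"dz":30,"twist":0,"fingers":-1},{"dx":3,"dy":3,"dz":45,"twist":0,"fingers":-1},{"dx":3,"dy":3,"dz":55,"twist":0,"fingers":-1},{"dx":3,"dy":3,"dz":55,"twist":0,"fingers":-1}]}}

```text
clock: 1.97
eef_pos: [0.4301, -0.3172, 0.0046]
tool_rot: [0.741, 0.671, -0.0, -0.001]
ft_force: [-0.8, 0.1, -0.5]
grip_width: 0.0853
grasp_force: 0.0
```

```bash
python3 -c "
from h import *
rel(.431,-.318,.006)"
```

```text
t 1.97 pos [ 0.4301 -0.3172  0.0046] yaw -5.64 tilt [-0.002  0.001 -1.   ] w 0.0853 gf 0.0 F [-0.8  0.1 -0.5] j [-0.64  0.52 -0.23  0.83 -0.    1.03]
dx,dy,dz [-0.7  1.  -1.4] twist -0.04
```

Emit:
{"op": "carry_out", "data": {"plan": [{"dx":-1,"dy":1,"dz":-1,"twist":0,"fingers":1},{"dx":-1,"dy":1,"dz":-1,"twist":0,"fingers":1},{"dx":-1,"dy":1,"dz":-1,"twist":0,"fingers":1},{"dx":-1,"dy":1,"dz":-1,"twist":0,"fingers":1},{"dx":-1,"dy":1,"dz":-1,"twist":0,"fingers":1}]}}

```text
clock: 2.38
eef_pos: [0.4328, -0.3193, 0.008]
tool_rot: [0.741, 0.672, 0.0, 0.001]
ft_force: [-0.5, 0.2, 5.0]
grip_width: 0.0338
grasp_force: 60.1
```

Emit:
{"op": "carry_out", "data": {"plan": [{"dx":0,"dy":0,"dz":0,"twist":0,"fingers":1},{"dx":0,"dy":0,"dz":0,"twist":0,"fingers":1},{"dx":0,"dy":0,"dz":0,"twist":0,"fingers":1},{"dx":0,"dy":0,"dz":0,"twist":0,"fingers":1},{"dx":0,"dy":0,"dz":0,"twist":0,"fingers":1}]}}

```text
clock: 2.8
eef_pos: [0.4328, -0.3193, 0.008]
tool_rot: [0.741, 0.672, 0.0, 0.001]
ft_force: [-0.5, -0.3, 5.9]
grip_width: 0.0342
grasp_force: 60.2
```

```bash
python3 -c "
from h import *
rel(.431,-.318,.12)"
```

```text
t 2.8 pos [ 0.4328 -0.3193  0.008 ] yaw -5.58 tilt [ 0.002 -0.002 -1.   ] w 0.0342 gf 60.2 F [-0.5 -0.3  5.9] j [-0.64  0.51 -0.23  0.83 -0.    1.03]
dx,dy,dz [   1.    -1.7 -112. ] twist 0.02
```

Emit:
{"op": "carry_out", "data": {"plan": [{"dx":0,"dy":0,"dz":-10,"twist":0,"fingers":1},{"dx":0,"dy":0,"dz":-40,"twist":0,"fingers":1},{"dx":0,"dy":0,"dz":-75,"twist":0,"fingers":1},{"dx":0,"dy":0,"dz":-110,"twist":0,"fingers":1},{"dx":0,"dy":0,"dz":-110,"twist":0,"fingers":1}]}}

```text
clock: 3.22
eef_pos: [0.4358, -0.3213, 0.1244]
tool_rot: [0.741, 0.672, 0.001, 0.006]
ft_force: [1.4, -0.1, -1.3]
grip_width: 0.034
grasp_force: 60.2
```

```bash
python3 -c "
from h import *
rel(.4937,.1395,.115)
cv2.imwrite('pics/side2.png',camera('side')['image'][:,:,::-1])
a=cv2.imread('pics/side2.png')[200:330,200:330]
cv2.imwrite('pics/c3.png',cv2.resize(a,None,fx=4,fy=4,interpolation=2))"
```

```text
t 3.22 pos [ 0.4358 -0.3213  0.1244] yaw -5.57 tilt [ 0.01  -0.007 -1.   ] w 0.034 gf 60.2 F [ 1.4 -0.1 -1.3] j [-0.64  0.38 -0.09  1.09  0.    1.03]
dx,dy,dz [464.3  12.8   6.5] twist 0.03
```

View pics/c3.png

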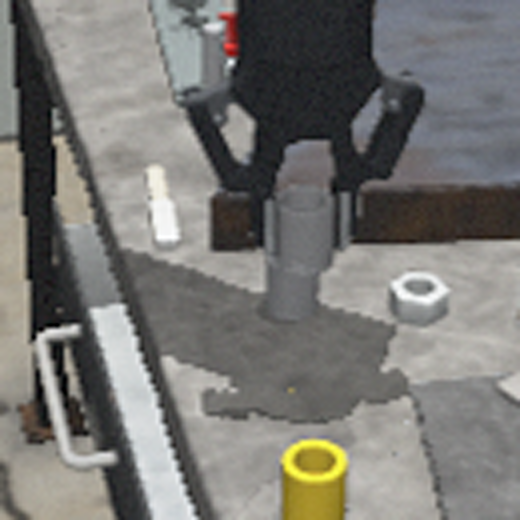

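The coupler is held upright in the fingers and hides the narrow one behind it. Now I'll carry it to the post.

Emit:
{"op": "carry_out", "data": {"plan": [{"dx":30,"dy":1,"dz":0,"twist":0,"fingers":1},{"dx":70,"dy":2,"dz":0,"twist":0,"fingers":1},{"dx":110,"dy":3,"dz":0,"twist":0,"fingers":1},{"dx":150,"dy":4,"dz":0,"twist":0,"fingers":1},{"dx":190,"dy":5,"dz":0,"twist":0,"fingers":1}]}}

```text
clock: 3.68
eef_pos: [0.454, -0.1281, 0.1155]
tool_rot: [0.741, 0.672, -0.001, -0.001]
ft_force: [0.5, 0.2, -1.8]
grip_width: 0.0336
grasp_force: 60.1
```

Emit:
{"op": "carry_out", "data": {"plan": [{"dx":40,"dy":1,"dz":0,"twist":0,"fingers":1},{"dx":80,"dy":2,"dz":0,"twist":0,"fingers":1},{"dx":120,"dy":3,"dz":0,"twist":0,"fingers":1},{"dx":160,"dy":4,"dz":0,"twist":0,"fingers":1},{"dx":190,"dy":5,"dz":0,"twist":0,"fingers":1}]}}

```text
clock: 4.1
eef_pos: [0.4775, 0.0614, 0.1155]
tool_rot: [0.74, 0.673, -0.001, -0.001]
ft_force: [0.9, -0.4, -1.4]
grip_width: 0.0341
grasp_force: 60.1
```

```bash
python3 -c "
from h import *
rel(.4937,.1395,.115)"
```

```text
t 4.1 pos [0.4775 0.0614 0.1155] yaw -5.46 tilt [-0.003  0.001 -1.   ] w 0.0341 gf 60.1 F [ 0.9 -0.4 -1.4] j [ 0.13  0.29 -0.24  1.04  0.    1.79]
dx,dy,dz [79.3  8.7  0.5] twist 0.14
```

Emit:
{"op": "carry_out", "data": {"plan": [{"dx":30,"dy":3,"dz":0,"twist":0,"fingers":1},{"dx":60,"dy":6,"dz":5,"twist":0,"fingers":1},{"dx":79,"dy":8,"dz":10,"twist":0,"fingers":1},{"dx":79,"dy":8,"dz":15,"twist":0,"fingers":1},{"dx":79,"dy":8,"dz":15,"twist":0,"fingers":1}]}}

```text
clock: 4.52
eef_pos: [0.4925, 0.1368, 0.0993]
tool_rot: [0.74, 0.673, -0.002, -0.001]
ft_force: [-1.0, -1.3, -2.2]
grip_width: 0.0343
grasp_force: 60.1
```

Emit:
{"op": "carry_out", "data": {"plan": [{"dx":0,"dy":0,"dz":0,"twist":0,"fingers":1},{"dx":0,"dy":0,"dz":0,"twist":0,"fingers":1},{"dx":0,"dy":0,"dz":0,"twist":0,"fingers":1},{"dx":0,"dy":0,"dz":0,"twist":0,"fingers":1},{"dx":0,"dy":0,"dz":0,"twist":0,"fingers":1}]}}

```text
clock: 4.93
eef_pos: [0.4948, 0.1357, 0.1021]
tool_rot: [0.741, 0.671, 0.0, 0.0]
ft_force: [-0.5, -0.4, -1.3]
grip_width: 0.0339
grasp_force: 60.0
```

```bash
python3 -c "
from h import *
rel(.4937,.1395,.1)
s=camera('side');t=camera('top');cv2.imwrite('pics/side3.png',s['image'][:,:,::-1]);cv2.imwrite('pics/top3.png',t['image'][:,:,::-1])
a=cv2.imread('pics/side3.png')[150:250,205:305];b=cv2.imread('pics/top3.png')[180:280,200:300]
cv2.imwrite('pics/c4.png',cv2.resize(np.hstack([a,b]),None,fx=4,fy=4,interpolation=2))
rel(.4937,.1395,.1)
for z in (.01,.065,.09,.13): print(z,(proj(s,[.4937,.1395,z])-[205,150])*4)
"
```

```text
t 4.93 pos [0.4948 0.1357 0.1021] yaw -5.65 tilt [ 0.001  0.    -1.   ] w 0.0339 gf 60.0 F [-0.5 -0.4 -1.3] j [ 0.27  0.36 -0.18  1.03 -0.    1.94]
dx,dy,dz [ 3.7 -1.4  2.1] twist -0.05
t 5.03 pos [0.4947 0.136  0.102 ] yaw -5.62 tilt [ 0.001  0.    -1.   ] w 0.0344 gf 60.0 F [-0.5 -0.2 -2. ] j [ 0.27  0.36 -0.18  1.03  0.    1.94]
dx,dy,dz [ 3.4 -1.4  2. ] twist -0.02
0.01 [192.8161338 281.662055 ]
0.065 [192.38294056 224.07310564]
0.09 [192.18124559 197.25966494]
0.13 [191.8520781  153.49995546]
```

View pics/c4.png

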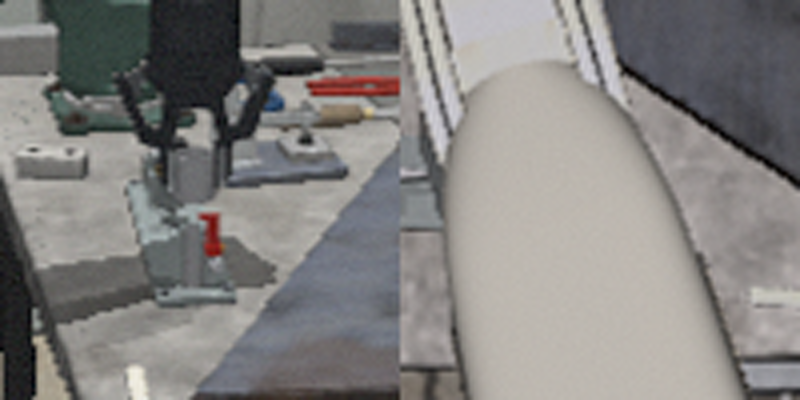

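The side view puts the held coupler (centre near crop column 195) over the post (near column 193). I'll correct about 2 mm along tool x and −1 mm along tool y, then lower it.

Emit:
{"op": "carry_out", "data": {"plan": [{"dx":2.2,"dy":-1.3,"dz":5,"twist":0,"fingers":1},{"dx":2.2,"dy":-1.3,"dz":15,"twist":0,"fingers":1},{"dx":2.2,"dy":-1.3,"dz":22,"twist":0,"fingers":1},{"dx":2.2,"dy":-1.3,"dz":22,"twist":0,"fingers":1},{"dx":2.2,"dy":-1.3,"dz":22,"twist":0,"fingers":1}]}}

```text
clock: 5.45
eef_pos: [0.4925, 0.1385, 0.0786]
tool_rot: [0.741, 0.672, -0.001, -0.001]
ft_force: [0.8, 0.0, -1.6]
grip_width: 0.034
grasp_force: 60.1
```

```bash
python3 -c "
from h import *
rel(.4937,.1382,.018)
s=camera('side')['image'];cv2.imwrite('pics/c5.png',cv2.resize(s[165:240,215:290,::-1],None,fx=8,fy=8,interpolation=2))
"
```

```text
t 5.45 pos [0.4925 0.1385 0.0786] yaw -5.56 tilt [-0.002 -0.001 -1.   ] w 0.034 gf 60.1 F [ 0.8  0.  -1.6] j [ 0.27  0.38 -0.22  0.97 -0.    1.94]
dx,dy,dz [-0.1  1.3 60.6] twist 0.04
```

View pics/c5.png

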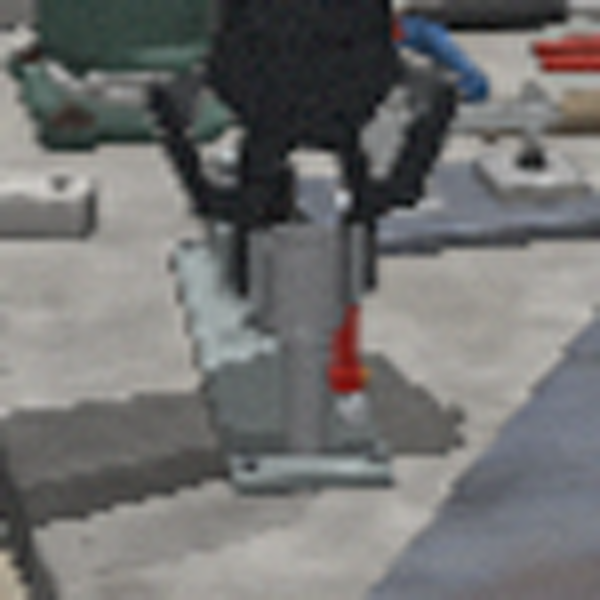

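The coupler (columns ~266–342) is centred on the post (~285–328), so I'll lower it in force-checked steps.

Emit:
{"op": "carry_out", "data": {"plan": [{"dx":0,"dy":0.5,"dz":4,"twist":0,"fingers":1},{"dx":0,"dy":0.5,"dz":8,"twist":0,"fingers":1},{"dx":0,"dy":0.5,"dz":12,"twist":0,"fingers":1},{"dx":0,"dy":0.5,"dz":14,"twist":0,"fingers":1},{"dx":0,"dy":0.5,"dz":14,"twist":0,"fingers":1}]}}

```text
clock: 5.92
eef_pos: [0.4934, 0.1385, 0.065]
tool_rot: [0.741, 0.672, -0.001, -0.0]
ft_force: [-0.1, 1.3, -1.6]
grip_width: 0.0342
grasp_force: 60.1
```

Emit:
{"op": "carry_out", "data": {"plan": [{"dx":0,"dy":0,"dz":5,"twist":0,"fingers":1},{"dx":0,"dy":0,"dz":10,"twist":0,"fingers":1},{"dx":0,"dy":0,"dz":15,"twist":0,"fingers":1},{"dx":0,"dy":0,"dz":20,"twist":0,"fingers":1},{"dx":0,"dy":0,"dz":20,"twist":0,"fingers":1}]}}

```text
clock: 6.33
eef_pos: [0.4931, 0.1385, 0.0444]
tool_rot: [0.741, 0.672, -0.001, -0.001]
ft_force: [0.5, 0.7, -1.9]
grip_width: 0.0339
grasp_force: 60.1
```

Emit:
{"op": "carry_out", "data": {"plan": [{"dx":0,"dy":0,"dz":6,"twist":0,"fingers":1},{"dx":0,"dy":0,"dz":12,"twist":0,"fingers":1},{"dx":0,"dy":0,"dz":18,"twist":0,"fingers":1},{"dx":0,"dy":0,"dz":23,"twist":0,"fingers":1},{"dx":0,"dy":0,"dz":23,"twist":0,"fingers":1}]}}

```text
clock: 6.75
eef_pos: [0.4931, 0.1385, 0.0214]
tool_rot: [0.741, 0.672, -0.001, -0.001]
ft_force: [-0.4, 1.1, -2.1]
grip_width: 0.0341
grasp_force: 60.1
```

Emit:
{"op": "carry_out", "data": {"plan": [{"dx":0,"dy":0,"dz":1,"twist":0,"fingers":1},{"dx":0,"dy":0,"dz":2,"twist":0,"fingers":1},{"dx":0,"dy":0,"dz":3,"twist":0,"fingers":1},{"dx":0,"dy":0,"dz":3,"twist":0,"fingers":1},{"dx":0,"dy":0,"dz":3,"twist":0,"fingers":1}]}}

```text
clock: 7.17
eef_pos: [0.4941, 0.1387, 0.0199]
tool_rot: [0.741, 0.672, 0.0, 0.0]
ft_force: [0.1, -0.8, -1.8]
grip_width: 0.0343
grasp_force: 60.1
```

Emit:
{"op": "carry_out", "data": {"plan": [{"dx":0,"dy":0,"dz":1,"twist":0,"fingers":1},{"dx":0,"dy":0,"dz":2,"twist":0,"fingers":1},{"dx":0,"dy":0,"dz":2,"twist":0,"fingers":1},{"dx":0,"dy":0,"dz":2,"twist":0,"fingers":1},{"dx":0,"dy":0,"dz":2,"twist":0,"fingers":1}]}}

```text
clock: 7.58
eef_pos: [0.4942, 0.1387, 0.018]
tool_rot: [0.741, 0.672, 0.0, 0.0]
ft_force: [-0.6, 0.2, 0.1]
grip_width: 0.0337
grasp_force: 60.4
```

Emit:
{"op": "carry_out", "data": {"plan": [{"dx":0,"dy":0,"dz":0.5,"twist":0,"fingers":0},{"dx":0,"dy":0,"dz":0.5,"twist":0,"fingers":-1},{"dx":0,"dy":0,"dz":0.5,"twist":0,"fingers":-1},{"dx":0,"dy":0,"dz":0.5,"twist":0,"fingers":-1},{"dx":0,"dy":0,"dz":0.5,"twist":0,"fingers":-1}]}}

```text
clock: 8.0
eef_pos: [0.494, 0.1387, 0.0172]
tool_rot: [0.741, 0.672, 0.0, -0.0]
ft_force: [0.3, -0.2, 0.4]
grip_width: 0.0852
grasp_force: 0.0
```

Emit:
{"op": "carry_out", "data": {"plan": [{"dx":0,"dy":0,"dz":0,"twist":0,"fingers":-1},{"dx":0,"dy":0,"dz":-20,"twist":0,"fingers":-1},{"dx":0,"dy":0,"dz":-45,"twist":0,"fingers":-1},{"dx":0,"dy":0,"dz":-80,"twist":0,"fingers":-1},{"dx":0,"dy":0,"dz":-110,"twist":0,"fingers":-1}]}}

```text
clock: 8.42
eef_pos: [0.4936, 0.1385, 0.1285]
tool_rot: [0.741, 0.672, -0.0, -0.0]
ft_force: [1.0, 0.8, 0.1]
grip_width: 0.0856
grasp_force: 0.0
```

```bash
python3 -c "
from h import *
rel(.5066,.273,.12)
s=camera('side')['image'];cv2.imwrite('pics/c6.png',cv2.resize(s[165:240,215:290,::-1],None,fx=8,fy=8,interpolation=2))
"
```

```text
t 8.42 pos [0.4936 0.1385 0.1285] yaw -5.57 tilt [-0.001 -0.    -1.   ] w 0.0856 gf 0.0 F [1.  0.8 0.1] j [ 0.27  0.33 -0.14  1.09 -0.    1.94]
dx,dy,dz [ 1.351e+02 -1.000e-01  8.400e+00] twist 0.03
```

View pics/c6.png

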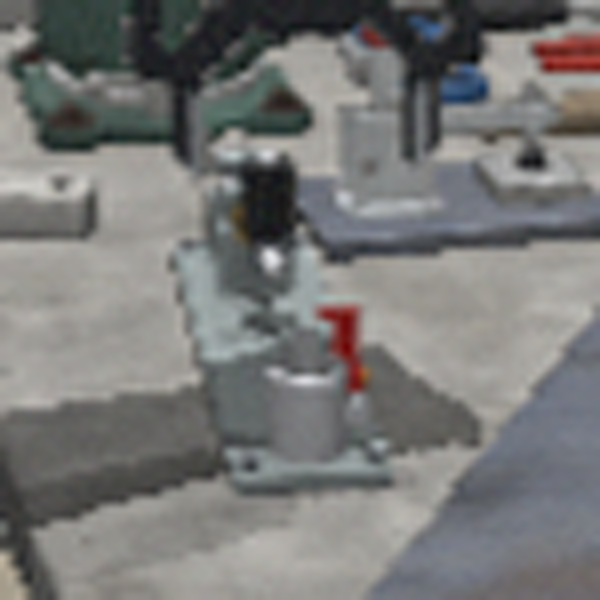

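The coupler sits upright on the base plate round the post, at crop (305,415), and is released. Next I'll go to the knob and read the red index pixel by pixel.

Emit:
{"op": "carry_out", "data": {"plan": [{"dx":30,"dy":0,"dz":0,"twist":0,"fingers":-1},{"dx":65,"dy":0,"dz":0,"twist":0,"fingers":-1},{"dx":100,"dy":0,"dz":0,"twist":0,"fingers":-1},{"dx":135,"dy":0,"dz":0,"twist":0,"fingers":-1},{"dx":135,"dy":0,"dz":0,"twist":0,"fingers":-1}]}}

```text
clock: 8.88
eef_pos: [0.5077, 0.279, 0.1271]
tool_rot: [0.739, 0.674, 0.002, -0.001]
ft_force: [0.4, 0.3, -1.1]
grip_width: 0.0852
grasp_force: 0.0
```

Run:
```python
from h import *
rel(.5066,.273,.06)
im=cv2.imread("pics/top0.png").astype(int);r=(im[...,2]-(im[...,0]+im[...,1])//2)[211:224,220:232]
print("cols 220..");[print(211+i,*["%4d"%k for k in w]) for i,w in enumerate(r)]
c=camera("top")
a=-1.66875;M=np.array([[np.cos(a),-np.sin(a)],[np.sin(a),np.cos(a)]])
for q in [(62,15,54),(62,25,54),(62,35,54),(62,25,14),(62,15,14)]: print(q,proj(c,[*(M@[q[0]/1e3,q[1]/1e3]+[.50467,.25337]),q[2]/1e3]).round(2))
```

```text
t 8.88 pos [0.5077 0.279  0.1271] yaw -5.24 tilt [ 0.002  0.004 -1.   ] w 0.0852 gf 0.0 F [ 0.4  0.3 -1.1] j [0.5  0.46 0.04 1.15 0.   2.16]
dx,dy,dz [-6.4 -0.7 67.1] twist 0.36
cols 220..
211    8    7    7    6    5    6    6    7    6    8    6    8
212    6    7    8    7    4    4    5    6    7    9    8   10
213    8    8    5    3   13   19    9    5    7    6    9    7
214    6    6    4    6   57   70   28    9    4    8    8    8
215   -3   -3   -5   20   97   88   74   53   -1    1    5    6
216   -2   -2   -8   19   98   65  104  101   -8   -8   -6   -4
217   -1   -3   -8   22   96   55   98   83   -9   -4   -1   -1
218   -1   -3   -8   22  112   58  107   86  -11   -4   -2    0
219   -2   -2   -7   29  114   72  120   94  -10   -4   -2   -2
220   -4   -4   -6   28   77   64   98   62   -6   -3   -1   -2
221   -5   -5   -8   -9   -8   -8   -7   -9  -10   -7   -5   -5
222   -5   -4   -6   -7   -9   -8   -7   -5   -5   -4   -6   -6
223   -5   -5   -6   -5   -5   -4   -4   -5   -7   -6   -6   -4
(62, 15, 54) [223.66 219.28]
(62, 25, 54) [223.97 215.88]
(62, 35, 54) [224.28 212.5 ]
(62, 25, 14) [225.4  218.19]
(62, 15, 14) [225.11 221.49]
```

Fitting blade top, shaded face and base puts the index at jig x ≈ 62 mm, which means drawing the rod about 47 mm. First I'll settle over the knob.

Emit:
{"op": "carry_out", "data": {"plan": [{"dx":-3,"dy":0,"dz":5,"twist":0,"fingers":-1},{"dx":-3,"dy":0,"dz":15,"twist":0,"fingers":-1},{"dx":-3,"dy":0,"dz":20,"twist":0,"fingers":-1},{"dx":-3,"dy":0,"dz":20,"twist":0,"fingers":-1},{"dx":-3,"dy":0,"dz":20,"twist":0,"fingers":-1}]}}

```text
clock: 9.35
eef_pos: [0.5063, 0.2686, 0.1064]
tool_rot: [0.741, 0.671, -0.001, -0.0]
ft_force: [-0.1, -0.0, 0.1]
grip_width: 0.0857
grasp_force: 0.0
```

```bash
python3 -c "
from h import *
rel(.5066,.273,.06)
s=camera('side')['image'];cv2.imwrite('pics/c7.png',cv2.resize(s[150:225,210:285,::-1],None,fx=8,fy=8,interpolation=2))
rel(.5066,.273,.06)
"
```

```text
t 9.35 pos [0.5063 0.2686 0.1064] yaw -5.67 tilt [-0.002 -0.001 -1.   ] w 0.0857 gf 0.0 F [-0.1 -0.   0.1] j [ 0.49  0.47 -0.    1.1  -0.    2.16]
dx,dy,dz [ 4.4 -0.  46.4] twist -0.07
t 9.4 pos [0.5067 0.269  0.107 ] yaw -5.65 tilt [-0.001 -0.    -1.   ] w 0.0855 gf 0.0 F [-0.4 -0.9  0. ] j [ 0.49  0.47 -0.    1.1  -0.    2.16]
dx,dy,dz [ 3.9 -0.5 47. ] twist -0.05
```

View pics/c7.png

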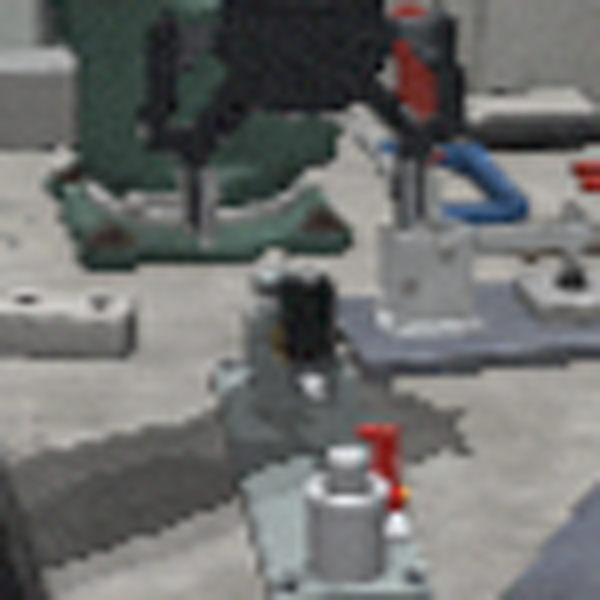

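The coupler is in place. The fingers (columns 200 and 412) straddle the knob (305) evenly, so I'll descend.

Emit:
{"op": "carry_out", "data": {"plan": [{"dx":3,"dy":0,"dz":12,"twist":0,"fingers":-1},{"dx":3,"dy":0,"dz":24,"twist":0,"fingers":-1},{"dx":3,"dy":0,"dz":36,"twist":0,"fingers":-1},{"dx":3,"dy":0,"dz":46,"twist":0,"fingers":-1},{"dx":3,"dy":0,"dz":46,"twist":0,"fingers":-1}]}}

```text
clock: 9.82
eef_pos: [0.5059, 0.272, 0.0593]
tool_rot: [0.741, 0.672, -0.002, -0.0]
ft_force: [-0.3, -0.6, 0.6]
grip_width: 0.0853
grasp_force: 0.0
```

Emit:
{"op": "carry_out", "data": {"plan": [{"dx":0,"dy":0,"dz":0,"twist":0,"fingers":0.3},{"dx":0,"dy":0,"dz":0,"twist":0,"fingers":1},{"dx":0,"dy":0,"dz":0,"twist":0,"fingers":1},{"dx":0,"dy":0,"dz":0,"twist":0,"fingers":1},{"dx":0,"dy":0,"dz":0,"twist":0,"fingers":1}]}}

```text
clock: 10.23
eef_pos: [0.5075, 0.2733, 0.0619]
tool_rot: [0.741, 0.672, 0.001, 0.0]
ft_force: [0.5, 0.2, 8.0]
grip_width: 0.0257
grasp_force: 16.1
```

Emit:
{"op": "carry_out", "data": {"plan": [{"dx":0,"dy":0,"dz":0,"twist":0,"fingers":1},{"dx":0,"dy":0,"dz":0,"twist":0,"fingers":1},{"dx":0,"dy":0,"dz":0,"twist":0,"fingers":1},{"dx":0,"dy":0,"dz":0,"twist":0,"fingers":1},{"dx":0,"dy":0,"dz":0,"twist":0,"fingers":1}]}}

```text
clock: 10.65
eef_pos: [0.5075, 0.2733, 0.062]
tool_rot: [0.741, 0.672, 0.001, 0.0]
ft_force: [0.0, -0.3, 5.1]
grip_width: 0.0251
grasp_force: 59.3
```

```bash
python3 -c "
from h import *
rel(.5066,.273,.06)"
```

```text
t 10.65 pos [0.5075 0.2733 0.062 ] yaw -5.58 tilt [ 0.001  0.001 -1.   ] w 0.0251 gf 59.3 F [ 0.  -0.3  5.1] j [ 0.49  0.51 -0.06  1.    0.    2.16]
dx,dy,dz [-0.4 -0.9  2. ] twist 0.02
```

Emit:
{"op": "carry_out", "data": {"plan": [{"dx":-5,"dy":0,"dz":0,"twist":0,"fingers":1},{"dx":-12,"dy":0,"dz":0,"twist":0,"fingers":1},{"dx":-19,"dy":0,"dz":0,"twist":0,"fingers":1},{"dx":-26,"dy":0,"dz":0,"twist":0,"fingers":1},{"dx":-32,"dy":0,"dz":0,"twist":0,"fingers":1}]}}

```text
clock: 11.07
eef_pos: [0.5046, 0.244, 0.0621]
tool_rot: [0.74, 0.672, 0.003, -0.002]
ft_force: [-1.8, 10.1, 2.8]
grip_width: 0.0253
grasp_force: 59.1
```

Emit:
{"op": "carry_out", "data": {"plan": [{"dx":-4,"dy":0,"dz":0,"twist":0,"fingers":1},{"dx":-8,"dy":0,"dz":0,"twist":0,"fingers":1},{"dx":-12,"dy":0,"dz":0,"twist":0,"fingers":1},{"dx":-14,"dy":0,"dz":0,"twist":0,"fingers":1},{"dx":-14,"dy":0,"dz":0,"twist":0,"fingers":1}]}}

```text
clock: 11.48
eef_pos: [0.5032, 0.2307, 0.0621]
tool_rot: [0.74, 0.673, 0.003, -0.002]
ft_force: [-0.6, 10.7, 2.4]
grip_width: 0.0253
grasp_force: 59.1
```

Emit:
{"op": "carry_out", "data": {"plan": [{"dx":0,"dy":0,"dz":0,"twist":0,"fingers":1},{"dx":0,"dy":0,"dz":0,"twist":0,"fingers":1},{"dx":0,"dy":0,"dz":0,"twist":0,"fingers":1},{"dx":0,"dy":0,"dz":0,"twist":0,"fingers":1},{"dx":0,"dy":0,"dz":0,"twist":0,"fingers":1}]}}

```text
clock: 11.9
eef_pos: [0.5033, 0.231, 0.0621]
tool_rot: [0.74, 0.673, 0.003, -0.002]
ft_force: [-1.3, 10.8, 2.4]
grip_width: 0.025
grasp_force: 59.2
```

```bash
python3 -c "
from h import *
a=np.radians(-95.61);u=np.array([np.cos(a),np.sin(a)])
print('drawn',(bot.get_obs()['eef_pos'][:2]-np.array([.5075,.2733]))@u)
rel(*(np.array([.5075,.2733])+.0472*u),.062)
i=camera('top')['image'];j=camera('side')['image']
A=cv2.resize(i[195:245,170:260,::-1],None,fx=8,fy=8,interpolation=2)[:400,:720]
cv2.imwrite('pics/c8s.png',j[:,:,::-1]);B=cv2.resize(j[180:205,215:295,::-1],None,fx=8,fy=8,interpolation=2)
o=np.zeros((600,720,3),np.uint8);o[:400]=A;o[400:,:640]=B;cv2.imwrite('pics/c8.png',o)"
```

```text
drawn 0.04247461681673455
t 11.9 pos [0.5033 0.231  0.0621] yaw -5.46 tilt [ 0.002  0.008 -1.   ] w 0.025 gf 59.2 F [-1.3 10.8  2.4] j [ 0.43  0.47 -0.13  0.97  0.01  2.09]
dx,dy,dz [-4.7  0.1  0. ] twist 0.14
```

View pics/c8.png

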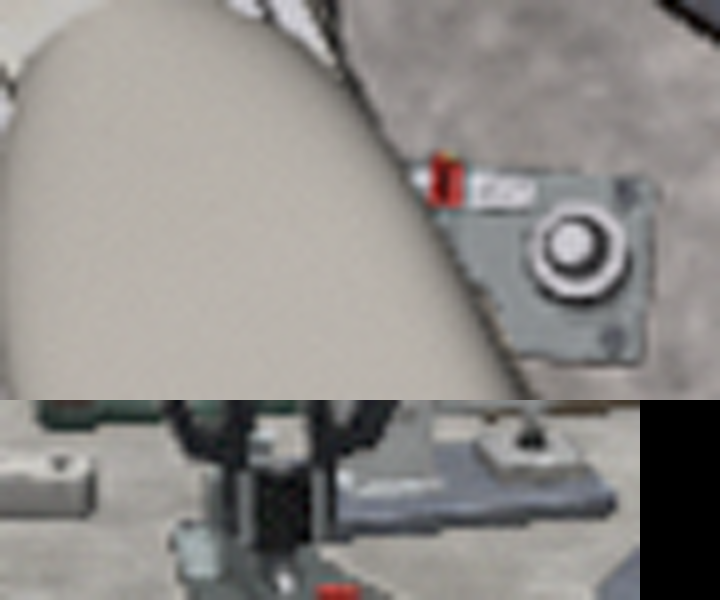

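The coupler still rings the post (578,248). The pull force of 10.8 N matches the spring at 42.5 mm (10.9 N). The tip itself is hidden, but it needs about 4.7 mm more.

Emit:
{"op": "carry_out", "data": {"plan": [{"dx":-1,"dy":0,"dz":0,"twist":0,"fingers":1},{"dx":-2,"dy":0,"dz":0,"twist":0,"fingers":1},{"dx":-4,"dy":0,"dz":0,"twist":0,"fingers":1},{"dx":-5,"dy":0,"dz":0,"twist":0,"fingers":1},{"dx":-5,"dy":0,"dz":0,"twist":0,"fingers":1}]}}

```text
clock: 12.42
eef_pos: [0.5027, 0.2262, 0.0621]
tool_rot: [0.74, 0.673, 0.003, -0.002]
ft_force: [-1.4, 10.7, 2.0]
grip_width: 0.0254
grasp_force: 59.1
```

Emit:
{"op": "carry_out", "data": {"plan": [{"dx":0,"dy":0,"dz":0,"twist":0,"fingers":1},{"dx":0,"dy":0,"dz":0,"twist":0,"fingers":1},{"dx":0,"dy":0,"dz":0,"twist":0,"fingers":1},{"dx":0,"dy":0,"dz":0,"twist":0,"fingers":1},{"dx":0,"dy":0,"dz":0,"twist":0,"fingers":1}]}}

```text
clock: 12.83
eef_pos: [0.5028, 0.2263, 0.0621]
tool_rot: [0.74, 0.673, 0.003, -0.002]
ft_force: [0.0, 11.3, 2.1]
grip_width: 0.0252
grasp_force: 59.1
```

Run:
```python
from h import *
a=np.radians(-95.61);u=np.array([np.cos(a),np.sin(a)])
s=camera('side')
for k in range(1):
    o=bot.get_obs();print('drawn',(o['eef_pos'][:2]-np.array([.5075,.2733]))@u,o['ft_force'],o['grasp_force'],o['clock'])
x,y=.50467,.25337;M=np.array([[u[0],-u[1]],[u[1],u[0]]])
J=lambda p:proj(s,[*(M@[p[0]/1e3,p[1]/1e3]+[x,y]),p[2]/1e3])
X0,Y0=225,185
for n,p in(("tip58",(58,0,50)),("tip62",(62,0,50)),("tip66",(66,0,50)),("blade58",(58,25,54)),("blade62",(62,25,54)),("blade66",(66,25,54)),("home tip",(15,0,50))): print(n,(J(p)-[X0,Y0])*10,J(p).round(1))
cv2.imwrite('pics/c9.png',cv2.resize(s['image'][Y0:Y0+50,X0:X0+60,::-1],None,fx=10,fy=10,interpolation=2))
```

```text
drawn 0.04721355545349258 [ 0.9314356  11.69997674  2.23478564] 59.11544144153595 12.8833
tip58 [258.72929293 187.42774704] [250.9 203.7]
tip62 [260.23034909 191.71086442] [251.  204.2]
tip66 [261.73927708 196.01644331] [251.2 204.6]
blade58 [327.43786508 173.061435  ] [257.7 202.3]
blade62 [329.11478063 177.29730618] [257.9 202.7]
blade66 [330.80047017 181.55534036] [258.1 203.2]
home tip [243.07401175 142.75692874] [249.3 199.3]
```

View pics/c9.png

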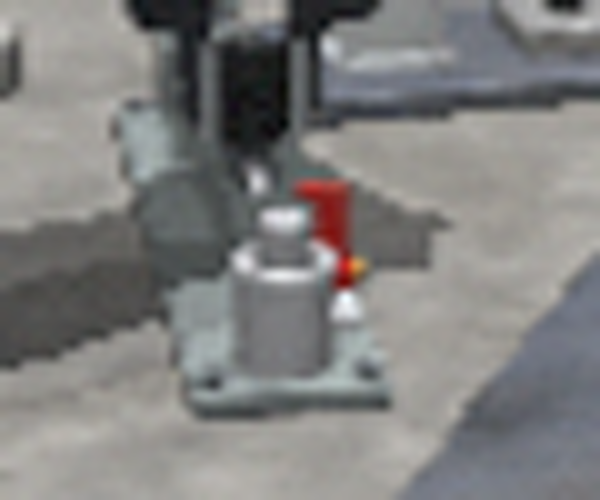

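The tip (near 258,193) and the blade top (near 325,182) sit where both were predicted for jig x ≈ 62 mm. The rod is drawn 47.2 mm, and the 11.7 N pull matches the spring. The coupler is seated, so I'm handing in.

```bash
python3 -c "
from workcell import job_done
print(job_done())"
```

```text
the job is handed in; nothing more can be done
None
```

I handed the job in with the wide coupler released and seated on the post, and the pointer held 47.2 mm out at the red index (index position good to about 1–2 mm, tip only partly visible at the end); no verdict was returned.

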